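# Put the scraper away in the dry box and slide its cover shut

### The job

Put the scraper that lies on the sink ledge into the open well of the grey dry box, then slide the box's flat cover fully shut over it so that splashes stay out. Leave the jug, the funnel and the wiper arm where they stand.

Things in the scene. Friction and masses are not known exactly. Their poses are not given: they have to be found in the camera images.
- drybox: Grey steel box fixed to the ledge (place and yaw vary), 382 long (its y) x 140 wide x 56 high, plus 13 high side rails: 69 high in all. Its -y half is the open well; its +y half is a closed deck on which the cover parks. Origin: centre of the underside.
- well (a point): Centre of the well's inner floor, 6 above the ledge; axes of the box: y along the slide, +y towards the closed half, x across, z up. The well is 170 long (y -85 to +85 from here), 128 wide, 50 deep; the rail lips narrow its mouth to 116 wide.
- cover (a joint): Slide of the flat aluminium cover (184 x 118 x 6) in m: 0 = fully shut over the well, 0.175 = fully open, parked on the closed half; grows along the box's +y. At value q the well's mouth is free from its -y end (y = -85 mm) to about y = q - 91 mm in the well frame. Sliding takes about 2 to 3 N.
- cover_grip (a point): Middle of the black upright grip bar on the cover, moving with it: the bar is 14 thick along the slide (y), 50 across (x), and rises 30 above the cover; its top is 14 above this point. Same axes as the box. Shut, this point stands 1 mm to the +y side of the well's centre and 73 above its floor.
- scraper: Black scraper, one rigid piece lying flat, 110 long along its x; origin at the middle of its length on the underside, z up. Handle: x -55 to +13, 24 wide (y), 20 high, centre of mass near x = 0. Then a 42 wide neck, 10 high, to x = 31 and a 64 wide blade, 7 high, from x = 25 to 55. About 0.09 kg.
- jug: Bystander: closed yellow jug, 120 in diameter, 222 high, with a side handle; origin under its centre.
- funnel: Bystander: grey plastic funnel standing mouth-down, 124 across, 120 high; origin at the centre of its mouth on the ledge.
- wiper: Bystander: black wiper arm, about 405 long along its y, 30 wide, 22 high, lying on the ledge beyond the box; origin at the middle underneath.
Things that resemble listed ones, but are neither listed nor needed, are in the scene too. Several things have the shape of the scraper; the one meant has the colours described above.

How it is judged:
By the outcome, as a careful person would: the job done as asked, in the order asked, and still so for the second after the job is handed in, with the robot touching nothing.
It also fails if it takes over 45 s, if anything falls off the work surface, if the arm or the gripper's body presses on something with over 40 N, if the wrist force passes 120 N, or if a joint passes its speed limit or range.

### The arm

A 6-joint arm with a two-finger parallel gripper is mounted at the origin on the work surface. World frame = base frame: x ahead of the robot, y to its left, z up, the work surface at z = 0. Lengths are in mm, angles in rad, forces in N, time in s.
With the tool pointing down it reaches from about 350 to 875 mm from the base axis. Payload 4.2 kg.
Tool frame: the origin (TCP) lies midway between the tips of the shut fingers; the grasp point (between the pads) lies 19 mm behind it (arm.tcp_to_grasp is the distance from the TCP to the grasp point, in mm); z points along the fingers, y is the line along which they close (so a half turn about z gives the same grasp; the last joint's range is limited). The gripper opens to 85 mm and grips with 20 to 120 N. Pads are 22 mm wide; open, the fingers measure 114 mm over their backs; the gripper's body (76 mm by 85 mm) begins 54 mm behind the grasp point. The pads swing forward as they close: fully open they stand 13 mm farther back than shut.
Start: joints at [1.379, 0.385, 0.008, 0, -1.194, -0.259], TCP at [272.27, 562.555, 231.312] pointing down, gripper open.
Joint ranges: [-3.14, 3.14], [-1.21, 2.06], [-1.07, 1.41], [-3.16, 2.05], [-2.99, -0.16], [-3.1, 3.1]. Speed limits (rad/s): [2.79, 2.79, 3.14, 3.14, 3.14, 3.14].

### API

Orientations are given as a unit quaternion [x, y, z, w].
In Python, from bench import arm, get_image gives the robot as it stands.
- The arm moves only by the tool drive_tool, never from a script. Its argument "deltas" is a list of rows, each a list of 2 entries, a list of its own where there are three numbers: the shift along the tool's x, y, z in cm, then the turn, a rotation vector about the tool's x, y, z in degrees. In form: [[[x, y, z], [ax, ay, az]], ...]. A call has 1 to 12 rows; each row shifts and turns the commanded pose from where the row before left it, along the tool's axes as they then stand; what a row does not reach is not made up. A row lasts 1/10 s, in which the tool goes at most 50 mm and 8.59 degrees, less where a joint would pass 70% of its speed; a pose out of reach is approached as far as the arm can. A call with a gripper value outside its range is refused whole. "claw" is the finger opening in cm, from 0 to 8.54, set as the call begins (left out, the last holds). The fingers move at their own pace and stop on an object; the grip force is fixed at half the most. Time passes only in rows, so rows that do not move let the fingers close. It gives the time, the measured TCP pose, the force, the opening and the grip force at its end, in the units of the state.
- arm.read_state(): the state, without advancing time (a new reading comes with each control period).
- get_image(name): name is "scene" or "top" or "wrist"; returns a dict with "img" (420x560x3 uint8, red, green, blue), "fx", "fy", "cx", "cy" (pixels), "eye" and "orientation" of the camera in the world; the wrist camera has in their place "mount" (4x4, takes a point from camera to tool coordinates, whose origin is the TCP and whose axes are the flange's). Camera axes: x right, y down, z forward; pixel columns grow to the right and rows downward; lengths in mm; the calibration is good to about 2 mm. A picture is of the moment at which its call begins: read the wrist's pose just before it. There is no depth.
- arm.job_done(): hands the job in; it is judged then, once.
The state is a dict: "clock": time; "joints": joint angles; "joint_vel": joint speeds; "joint_efforts": joint torques, N m; "position": TCP position; "ee_rot": TCP orientation; "contact_force": force on the tool from outside, world axes, zero at the start; "wrist_torque": the same for the moment, N m; "gripper_width": finger opening in mm; "grasp_force": force on a finger pad.
Only numpy, scipy, OpenCV 4.12 (cv2) and the standard library are available. Lean on these libraries where they do the work, as an engineer would, in place of code of your own. Each camera call takes 0.05 s, during which the arm holds its last target. There are 200 camera calls.

## Working session

There is one attempt and no reset: what is moved stays moved. The work goes in short steps, Python scripts to look and compute and a tool call to move; the robot and the scene stay as the last step left them, time stands still between calls to the robot, and variables do not carry over. Pictures are saved under pics/ and viewed, at most 10 in all, crops included, and the job is handed in when it is done.

Besides the shell and the picture viewer there is one more tool, called after "Call:" in YAML: its name, and indented under it one key for each argument. drive_tool: Moves the arm, as the interface text tells. Its arguments: {"type":"object","properties":{"deltas":{"type":"array"},"claw":{"type":"number"}},"required":["deltas"]}

```bash
mkdir -p pics; cat > h.py <<'E'
import numpy as np,cv2
from scipy.spatial.transform import Rotation as R
from bench import arm,get_image
def save(d,n): cv2.imwrite(f'pics/{n}.png',cv2.cvtColor(d['img'],cv2.COLOR_RGB2BGR))
def pose(d,s=None):
    if 'mount' in d:
        M=np.array(d['mount']);Rt=R.from_quat(s['ee_rot']).as_matrix()
        return Rt@M[:3,3]+np.array(s['position']),Rt@M[:3,:3]
    o=np.array(d['orientation']); return np.array(d['eye']),(R.from_quat(o).as_matrix() if o.size==4 else o)
def cast(d,uv,z,s=None):
    e,A=pose(d,s);u,v=uv
    r=A@np.array([(u-d['cx'])/d['fx'],(v-d['cy'])/d['fy'],1]);return e+r*(z-e[2])/r[2]
def proj(d,p,s=None):
    e,A=pose(d,s);c=A.T@(np.array(p)-e);return d['fx']*c[0]/c[2]+d['cx'],d['fy']*c[1]/c[2]+d['cy']
E
python3 - <<'E'
from h import *
import pickle
s=arm.read_state();print(s)
o={}
for n in('scene','top','wrist'):
    d=get_image(n);save(d,n+'0');o[n]=d;print(n,{k:v for k,v in d.items() if k!='img'})
pickle.dump((s,o),open('o.pkl','wb'))
E
```

```text
{'clock': 0.0, 'joints': array([ 1.37860596e+00,  3.85581783e-01,  6.61240500e-03, -5.06925634e-04,
       -1.19397821e+00, -2.58631113e-01]), 'joint_vel': array([ 0.00061606,  0.00024884,  0.00039608,  0.00058927, -0.0001746 ,
       -0.00275022]), 'joint_efforts': array([-1.02260365e-03, -3.92286301e+01,  1.88410091e+01,  4.18608338e+00,
       -4.43213081e-03, -1.63447368e-06]), 'position': array([272.02462867, 562.04836402, 230.19991635]), 'ee_rot': array([ 9.74680889e-01, -2.23597745e-01, -1.99723128e-04,  1.08286355e-03]), 'contact_force': array([ 0.72371143, -0.4197195 , -0.12526134]), 'wrist_torque': array([-0.03822688, -0.008333  ,  0.01629699]), 'grasp_force': 0.0, 'gripper_width': 85.13817565309319}
scene {'fx': 417.78481070558, 'fy': 417.78481070558, 'cx': 287.90068181719363, 'cy': 204.94103385779914, 'eye': array([1161.61567742,  732.25492445, 1150.0119176 ]), 'orientation': array([ 0.30131186,  0.88478604, -0.33313524, -0.12403928])}
top {'fx': 427.57293221464477, 'fy': 427.57293221464477, 'cx': 292.82292206316464, 'cy': 214.71511726559885, 'eye': array([ 371.2931621 ,    3.13512816, 1367.34981734]), 'orientation': array([-0.70039633,  0.70910831, -0.05101501,  0.06330761])}
wrist {'fx': 327.67997651579833, 'fy': 327.67997651579833, 'cx': 278.5434189626236, 'cy': 208.55096172583276, 'mount': array([[ 4.52494223e-04, -9.60122408e-01, -2.79579606e-01,
         7.09907872e+01],
       [ 9.99999248e-01,  1.15735963e-04,  1.22102322e-03,
        -7.78550310e-02],
       [-1.13997434e-03, -2.79579949e-01,  9.60121739e-01,
        -1.43543950e+02],
       [ 0.00000000e+00,  0.00000000e+00,  0.00000000e+00,
         1.00000000e+00]])}
```

View pics/top0.png

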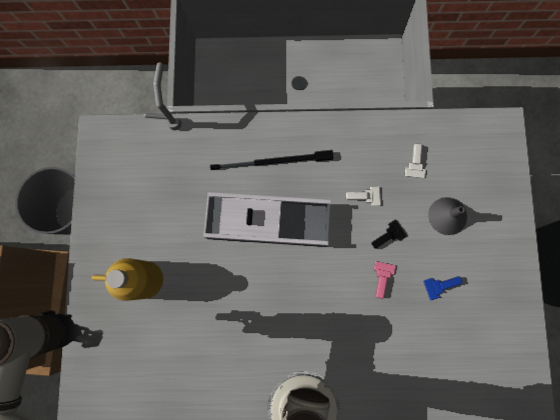

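View pics/scene0.png

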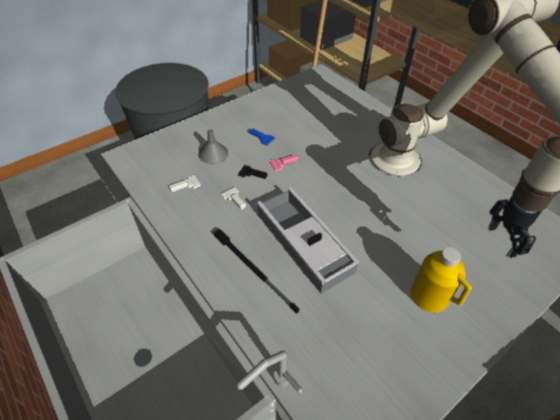

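Top view: the candidates shaped like scrapers are black (389,235), white (416,160), white (364,196), pink (382,280) and blue (443,288). There is also the black wiper at (272,160). I choose the black one at (389,235). The box is at (268,219), with its well on the right and the grip at (250,217).

```bash
python3 - <<'E'
from h import *
import pickle
s,o=pickle.load(open('o.pkl','rb'));d=o['top'];im=d['img']
def blob(d,m,x0,y0,x1,y1):
    k=np.zeros_like(m);k[y0:y1,x0:x1]=m[y0:y1,x0:x1];return k
g=im.max(2)
k=blob(d,(g<40).astype(np.uint8),365,212,415,255)
n,l,st,c=cv2.connectedComponentsWithStats(k);print(st[1:],c[1:])
i=1+st[1:,4].argmax();ys,xs=np.where(l==i)
P=np.array([cast(d,(x,y),8)[:2] for x,y in zip(xs,ys)])
m=P.mean(0);w,V=np.linalg.eigh(np.cov(P.T));print('centroid',m,'axis',V[:,1],'ext',np.ptp((P-m)@V,axis=0))
r=(P-m)@V
for a in range(-60,70,10):
    q=r[abs(r[:,1]-a)<5];print(a,len(q),np.ptp(q[:,0]) if len(q) else 0,q[:,0].mean() if len(q) else 0)
c1=cv2.resize(im[205:265,355:425],None,fx=5.6,fy=5.6,interpolation=cv2.INTER_CUBIC)
c2=cv2.resize(im[185:255,195:340],None,fx=5.5,fy=5.5,interpolation=cv2.INTER_CUBIC)
H=np.zeros((600,800,3),np.uint8)
a=cv2.resize(c1,(250,214));H[:214,:250]=a;H[214:214+385,:797]=c2
cv2.imwrite('pics/crop.png',H[:,:,::-1])
E
```

```text
[[372 220  35  28 379]] [[390.61477573 234.2005277 ]]
centroid [ 526.27157759 -285.16852209] axis [-0.52406078  0.85168087] ext [ 61.29910829 108.32781886]
-60 0 0 0
-50 0 0 0
-40 35 59.43613286468077 1.1264297739138394
-30 60 61.116878772347434 -0.5180282571943118
-20 60 61.07728141207858 0.13270929032738826
-10 49 56.72935751405549 -0.7012747971199464
0 40 39.29347040636509 0.23952954987177524
10 23 26.995782986287026 0.4450618507915747
20 21 20.94734520326596 -0.026806555677999826
30 21 19.990400529518418 -0.43829420088318277
40 21 19.981783738441703 0.2277798331939513
50 23 20.920233258964863 0.19352928057415977
60 21 20.90670355491968 0.24946065210792936Traceback (most recent call last):
  File "<stdin>", line 18, in <module>
ValueError: could not broadcast input array from shape (385,798,3) into shape (385,797,3)
```

```bash
python3 - <<'E'
from h import *
import pickle
s,o=pickle.load(open('o.pkl','rb'));d=o['top'];im=d['img']
c1=cv2.resize(im[205:265,355:425],(250,214),interpolation=cv2.INTER_CUBIC)
c2=cv2.resize(im[185:255,195:340],(798,385),interpolation=cv2.INTER_CUBIC)
H=np.zeros((600,800,3),np.uint8)
H[:214,:250]=c1;H[214:599,:798]=c2
c3=cv2.resize(o['scene']['img'][180:295,250:365],(214,214),interpolation=cv2.INTER_CUBIC);H[:214,300:514]=c3
cv2.imwrite('pics/crop.png',H[:,:,::-1])
E
```

```text
(no output)
```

View pics/crop.png

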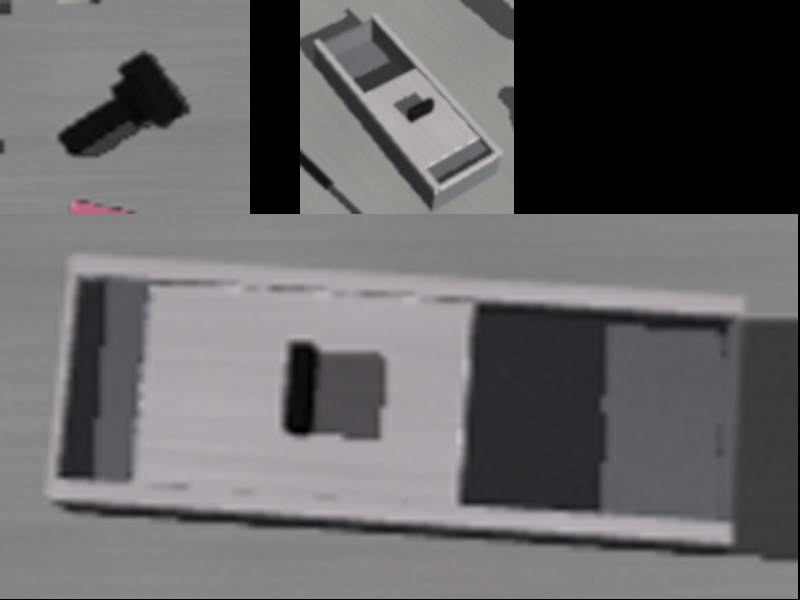

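The crop shows one black scraper with its blade at the upper right. The box rim corners lie at crop pixels (70,258), (745,298), (733,545) and (48,497). The grip top is at about (302,388) and the cover edge at about x=468.

```bash
python3 - <<'E'
from h import *
import pickle
s,o=pickle.load(open('o.pkl','rb'));d=o['top']
px=lambda p:(195+p[0]/5.503-.5+.09,185+(p[1]-214)/5.5-.5+.09)
C=np.array([cast(d,px(p),69)[:2] for p in((70,258),(745,298),(733,545),(48,497))]);print(C)
ctr=C.mean(0);y=(C[0]+C[3]-C[1]-C[2]);L=np.linalg.norm(y)/2;y/=np.linalg.norm(y)
x=np.array([y[1],-y[0]]);print('ctr',ctr,'L',L,'W',abs((C[0]+C[1]-C[2]-C[3])@x)/2,'y',y,'x',x)
well=ctr-100*y;print('well',well)
g=cast(d,px((302,388)),92+0)[:2];print('grip',g,(g-well)@y,(g-well)@x)
e=[cast(d,px(p),60)[:2] for p in((473,304),(460,503))];print('edge',[((q-well)@y,(q-well)@x) for q in e])
# grip by scene view
sd=o['scene'];im=sd['img'];k=np.zeros(im.shape[:2],np.uint8);k[225:250,295:330]=im[225:250,295:330].max(2)<45
n,l,st,c=cv2.connectedComponentsWithStats(k);i=1+st[1:,4].argmax();print(st[i],c[i])
im=d['img'];k=np.zeros(im.shape[:2],np.uint8);k[205:230,240:262]=im[205:230,240:262].max(2)<50
n,l,st,c2=cv2.connectedComponentsWithStats(k);j=1+st[1:,4].argmax();print(st[j],c2[j])
for z in(79,86,93):
  for q in(cast(sd,c[i],z)[:2],cast(d,c2[j],z)[:2]): print(z,q,(q-well)@y,(q-well)@x)
# scraper in scene view
im=sd['img'];k=np.zeros(im.shape[:2],np.uint8);k[160:185,235:270]=im[160:185,235:270].max(2)<45
n,l,st,c=cv2.connectedComponentsWithStats(k);i=1+st[1:,4].argmax();ys,xs=np.where(l==i)
print(st[i],cast(sd,c[i],8))
A=R.from_quat(s['ee_rot']).as_matrix();print(A)
E
```

```text
[[656.97499284 290.26415054]
 [628.35392409 -90.67070174]
 [489.46985647 -80.6025308 ]
 [521.03627567 299.64149009]]
ctr [573.95876227 104.65810202] L 381.77736007729345 W 137.75022832422906 y [0.07882538 0.99688844] x [ 0.99688844 -0.07882538]
well [566.07622466   4.96925811]
grip [576.87806835 155.51968847] 150.93344292346953 -1.098961199851858
edge [(np.float64(62.376508278659294), np.float64(58.0938532516822)), (np.float64(61.403843212519774), np.float64(-55.375538030002936))]
[308 234  13  11  82] [313.82926829 238.74390244]
[247 209   6  16  78] [249.5 216.5]
79 [582.25030482 158.78537539] 154.6124370233563 3.9991402313372717
79 [578.12506735 156.97386035] 152.48138522670877 0.02953204415487398
86 [586.03696446 162.53350067] 158.6473846538428 7.47857007015889
86 [577.00128612 156.1380073 ] 151.55955050583404 -1.0248660366884048
93 [589.82362411 166.28162595] 162.68233228432942 10.957999908980385
93 [575.8775049  155.30215425] 150.63771578495928 -2.079264117531679
[239 166  28  12 169] [ 527.5214466  -276.51942984    8.        ]
[[ 9.00008017e-01 -4.35872465e-01 -8.73584325e-04]
 [-4.35873330e-01 -9.00005752e-01 -2.02157753e-03]
 [ 9.49190625e-05  2.20020809e-03 -9.99997575e-01]]
```

Call:
drive_tool:
  deltas:
    - [[0, 0, -3], [0, 0, 8.15]]
    - [[0, 0, -3], [0, 0, 8.15]]
    - [[0, 0, -3], [0, 0, 8.15]]
    - [[0, 0, -3], [0, 0, 8.15]]
    - [[4.5, 1.2, 0], [0, 0, 0]]
    - [[4.5, 1.2, 0], [0, 0, 0]]
    - [[4.5, 1.2, 0], [0, 0, 0]]
    - [[4.5, 1.2, 0], [0, 0, 0]]
    - [[4.5, 1.2, 0], [0, 0, 0]]
    - [[4.5, 1.2, 0], [0, 0, 0]]
    - [[4.5, 1.2, 0], [0, 0, 0]]

```text
clock: 1.25
position: [365.5, 248.2, 351.2]
ee_rot: [0.873, -0.488, -0.0, -0.0]
contact_force: [0.8, -0.1, 0.5]
gripper_width: 85.4
grasp_force: 0.0
```

Call:
drive_tool:
  deltas:
    - [[4.5, 1.2, 0], [0, 0, 0]]
    - [[4.5, 1.2, 0], [0, 0, 0]]
    - [[4.5, 1.2, 0], [0, 0, 0]]
    - [[4.5, 1.2, 0], [0, 0, 0]]
    - [[4.5, 1.2, 0], [0, 0, 0]]
    - [[4.5, 1.2, 0], [0, 0, 0]]
    - [[4.5, 1.2, 0], [0, 0, 0]]
    - [[4.5, 1.2, 0], [0, 0, 0]]
    - [[4.5, 1.2, 1], [0, 0, 0]]
    - [[4.5, 1.2, 3], [0, 0, 0]]
    - [[0, 0, 3], [0, 0, 0]]
    - [[0, 0, 0], [0, 0, 0]]
  claw: 6

```text
clock: 2.45
position: [495.0, -192.2, 279.1]
ee_rot: [0.872, -0.49, -0.005, 0.001]
contact_force: [-1.0, -0.5, -0.5]
gripper_width: 59.6
grasp_force: 0.0
```

```bash
cat > w.py <<'E'
from h import *
import sys,pickle
s=arm.read_state();d=get_image('wrist');save(d,sys.argv[1]);pickle.dump((s,d),open('w.pkl','wb'))
print(s['clock'],s['position'],R.from_quat(s['ee_rot']).as_matrix().round(3).tolist(),s['gripper_width'])
k=(d['img'].max(2)<45).astype(np.uint8)
n,l,st,c=cv2.connectedComponentsWithStats(k)
for i in range(1,n):
    if st[i,4]>600:
        ys,xs=np.where(l==i);P=np.array([cast(d,(x,y),7,s)[:2] for x,y in zip(xs,ys)])
        m=P.mean(0);w,V=np.linalg.eigh(np.cov(P.T));r=(P-m)@V
        print(st[i],m,V[:,1],r.min(0),r.max(0))
E
python3 w.py w1
```

```text
2.45 [ 494.98303801 -192.16832795  279.11182311] [[0.521, -0.854, -0.011], [-0.854, -0.521, 0.003], [-0.008, 0.008, -1.0]] 59.56642990424879
[ 269   52   54   97 3055] [ 526.06868257 -286.45345853] [-0.52959716  0.84824928] [-31.30206842 -40.42708096] [31.23924428 69.71278986]
[   0   98   43  142 2848] [787.47127791 -47.02747897] [-0.13247915  0.99118579] [-20.75176711 -61.40237211] [ 21.2634627  131.69082616]
[    0   202   560   218 46699] [342.0121021   71.56280578] [-0.86415162 -0.50323154] [-111.71333566 -440.24139383] [258.37143768 474.97511875]
```

View pics/w1.png

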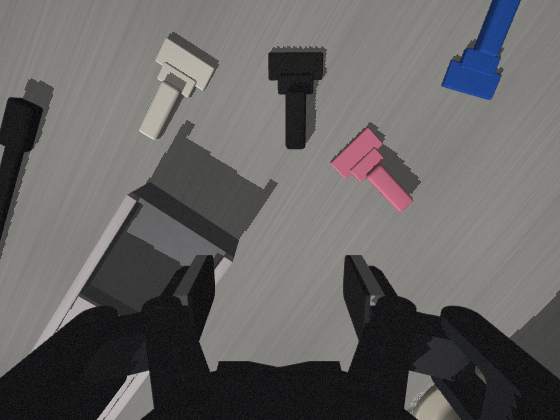

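Wrist view: the black scraper is alone at (297,100). The pink one at (372,165) and the white one at (180,80) are clear of it. The measured length is 110 and the blade 62 wide, as specified.

Call:
drive_tool:
  deltas:
    - [[2, 0.6, 2], [0, 0, 0]]
    - [[3, 0.8, 4], [0, 0, 0]]
    - [[2.9, 0.9, 4], [0, 0, 0]]
    - [[0, 0, 4], [0, 0, 0]]
    - [[0, 0, 4], [0, 0, 0]]
    - [[0, 0, 2], [0, 0, 0]]
    - [[0, 0, 0], [0, 0, 0]]
    - [[0, 0, 0], [0, 0, 0]]
  claw: 4.5

```text
clock: 3.3
position: [521.3, -270.4, 87.2]
ee_rot: [0.873, -0.487, 0.002, -0.0]
contact_force: [-0.1, -0.5, 0.6]
gripper_width: 45.1
grasp_force: 0.0
```

```bash
python3 w.py w2
```

```text
3.3 [ 521.28976061 -270.35911356   87.17374203] [[0.525, -0.851, 0.003], [-0.851, -0.525, -0.002], [0.003, -0.002, -1.0]] 45.11167498354056
[ 237  136   95  155 8391] [ 526.08757223 -285.86857367] [-0.52818464  0.84912955] [-31.78355706 -41.03009425] [31.62161645 74.41492706]
[    0   253   560   167 48219] [ 458.51181437 -156.55991323] [-0.85073862 -0.525589  ] [ -55.35867675 -236.69921001] [101.8347942  250.69737994]
```

View pics/w2.png

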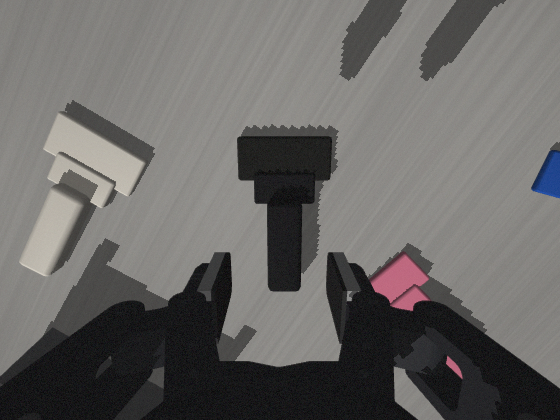

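Close-up: the handle is at (285,245) and the blade at (285,158), about 4 mm to the tool's +y. The pink one's nearest corner, at (372,290), stays outside the fingers.

Call:
drive_tool:
  deltas:
    - [[-0.2, 0.4, 2], [0, 0, 0]]
    - [[0, 0, 2.5], [0, 0, 0]]
    - [[0, 0, 2], [0, 0, 0]]
    - [[0, 0, 1.2], [0, 0, 0]]
    - [[0, 0, 0], [0, 0, 0]]
    - [[0, 0, 0], [0, 0, 0]]

```text
clock: 3.95
position: [516.2, -271.2, 9.4]
ee_rot: [0.873, -0.488, 0.001, -0.0]
contact_force: [1.0, -0.2, 0.1]
gripper_width: 45.2
grasp_force: 0.0
```

Call:
drive_tool:
  deltas:
    - [[0, 0, 0.3], [0, 0, 0]]
    - [[0, 0, 0.3], [0, 0, 0]]
    - [[0, 0, 0], [0, 0, 0]]

```text
clock: 4.25
position: [514.8, -270.9, 2.0]
ee_rot: [0.873, -0.488, 0.0, -0.0]
contact_force: [0.0, 0.4, -0.3]
gripper_width: 45.1
grasp_force: 0.0
```

Call:
drive_tool:
  deltas:
    - [[0, 0, 0], [0, 0, 0]]
    - [[0, 0, 0], [0, 0, 0]]
    - [[0, 0, 0], [0, 0, 0]]
    - [[0, 0, 0], [0, 0, 0]]
    - [[0, 0, 0], [0, 0, 0]]
    - [[0, 0, 0], [0, 0, 0]]
  claw: 1.5

```text
clock: 4.85
position: [515.3, -271.0, 2.4]
ee_rot: [0.873, -0.488, 0.0, -0.0]
contact_force: [-0.8, 1.1, 3.8]
gripper_width: 22.6
grasp_force: 60.9
```

Call:
drive_tool:
  deltas:
    - [[0, 0, -1], [0, 0, 0]]
    - [[0, 0, -3], [0, 0, 0]]
    - [[0, 0, -4], [0, 0, 0]]
    - [[0, 0, -4], [0, 0, 0]]
    - [[0, 0, -3], [0, 0, 0]]
    - [[0, 0, 0], [0, 0, 0]]
    - [[0, 0, 0], [0, 0, 0]]

```text
clock: 5.55
position: [514.5, -270.7, 152.4]
ee_rot: [0.873, -0.488, 0.0, -0.0]
contact_force: [-0.6, -0.3, -1.3]
gripper_width: 22.8
grasp_force: 60.4
```

Call:
drive_tool:
  deltas:
    - [[0, 0, 0], [0, 0, 7.22]]
    - [[0, 0, 0], [0, 0, 7.22]]
    - [[0, 0, 0], [0, 0, 7.22]]
    - [[0, 0, 0], [0, 0, 7.22]]
    - [[0, 0, 0], [0, 0, 7.22]]
    - [[-4.5, -0.5, 0], [0, 0, 0]]
    - [[-4.5, -0.5, 0], [0, 0, 0]]
    - [[-4.5, -0.5, 0], [0, 0, 0]]
    - [[-4.5, -0.5, 0], [0, 0, 0]]
    - [[-4.5, -0.5, 0], [0, 0, 0]]
    - [[-4.5, -0.5, 0], [0, 0, 0]]
    - [[0, 0, 0], [0, 0, 0]]

```text
clock: 6.75
position: [566.0, 0.2, 150.0]
ee_rot: [-0.681, 0.733, 0.001, -0.001]
contact_force: [-0.3, -0.1, -0.0]
gripper_width: 22.4
grasp_force: 60.4
```

Call:
drive_tool:
  deltas:
    - [[0, 0, 0], [0, 0, 0]]
    - [[0, 0, 0], [0, 0, 0]]

```text
clock: 6.95
position: [565.0, -4.9, 150.6]
ee_rot: [-0.678, 0.735, 0.001, -0.001]
contact_force: [0.0, -0.1, -1.0]
gripper_width: 22.7
grasp_force: 60.4
```

```bash
python3 - <<'E'
from h import *
s=arm.read_state();d=get_image('wrist');t=get_image('top')
A=np.zeros((420,800,3),np.uint8);A[:,:560]=d['img'];A[:240,560:]=cv2.resize(t['img'][170:260,230:320],(240,240));cv2.imwrite('pics/w3.png',A[:,:,::-1])
y=np.array([.07883,.99689]);x=np.array([.99689,-.07883]);w=np.array([566.1,5.])
p=s['position'][:2]-w;print(s['position'],p@y,p@x,R.from_quat(s['ee_rot']).as_matrix().round(3).tolist())
for a in((64,-85),(-64,-85),(58,60),(-58,60)): print(a,proj(d,[*(w+a[0]*x+a[1]*y),62],s))
E
```

```text
[565.02493525  -4.87940485 150.62315067] -9.933427255154838 -0.2929278115546269 [[-0.08, -0.997, -0.003], [-0.997, 0.08, -0.001], [0.001, 0.003, -1.0]]
(64, -85) (np.float64(182.85875786482768), np.float64(107.3475107851655))
(-64, -85) (np.float64(371.86955625594646), np.float64(107.25245320010517))
(58, 60) (np.float64(205.18752576954608), np.float64(297.04089218068003))
(-58, 60) (np.float64(350.1303777532718), np.float64(296.7593990793045))
```

View pics/w3.png

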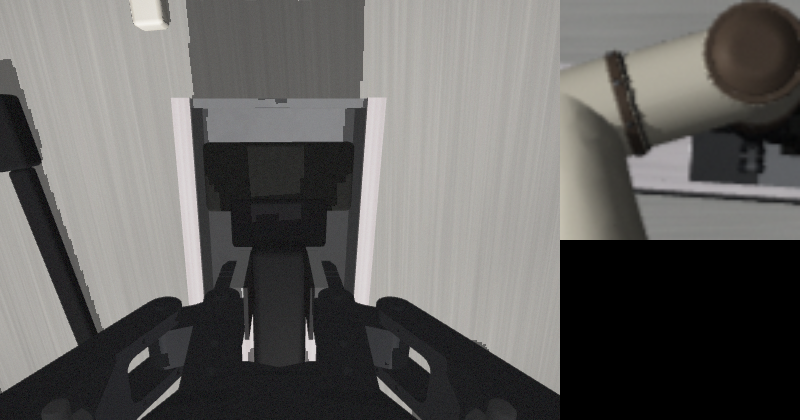

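The scraper is centred in the mouth, both at column 279, and aligned with it. The end wall is at row 100 and the blade tip at row 143, so I lower it.

Call:
drive_tool:
  deltas:
    - [[-0.2, 0, 2.5], [0, 0, 0]]
    - [[0, 0, 3], [0, 0, 0]]
    - [[0, 0, 3], [0, 0, 0]]
    - [[0, 0, 2.5], [0, 0, 0]]
    - [[0, 0, 1.5], [0, 0, 0]]
    - [[0, 0, 0.7], [0, 0, 0]]
    - [[0, 0, 0.4], [0, 0, 0]]
    - [[0, 0, 0], [0, 0, 0]]
    - [[0, 0, 0], [0, 0, 0]]
    - [[0, 0, 0], [0, 0, 0]]

```text
clock: 8.05
position: [566.8, -2.0, 16.9]
ee_rot: [-0.679, 0.734, -0.0, 0.001]
contact_force: [-0.1, -0.2, -0.9]
gripper_width: 22.6
grasp_force: 60.4
```

Call:
drive_tool:
  deltas:
    - [[0, 0, 0.4], [0, 0, 0]]
    - [[0, 0, 0.3], [0, 0, 0]]
    - [[0, 0, 0], [0, 0, 0]]
    - [[0, 0, 0], [0, 0, 0]]

```text
clock: 8.45
position: [566.1, -2.1, 8.8]
ee_rot: [-0.679, 0.734, 0.0, -0.0]
contact_force: [-0.5, 0.6, -0.3]
gripper_width: 22.6
grasp_force: 60.4
```

Call:
drive_tool:
  deltas:
    - [[0, 0, 0], [0, 0, 0]]
    - [[0, 0, 0], [0, 0, 0]]
    - [[0, 0, 0], [0, 0, 0]]
    - [[0, 0, 0], [0, 0, 0]]
  claw: 4.2

```text
clock: 8.85
position: [566.3, -2.1, 9.1]
ee_rot: [-0.679, 0.734, -0.0, 0.0]
contact_force: [-0.6, -0.2, -0.7]
gripper_width: 42.3
grasp_force: 0.0
```

Call:
drive_tool:
  deltas:
    - [[0, 0, -2], [0, 0, 0]]
    - [[0, 0, -3], [0, 0, 0]]
    - [[0, 0, -4], [0, 0, 0]]
    - [[0, 0, -4], [0, 0, 0]]
    - [[0, 0, -4], [0, 0, 0]]
    - [[0, 0, 0], [0, 0, 0]]
    - [[0, 0, 0], [0, 0, 0]]

```text
clock: 9.55
position: [566.5, -1.9, 180.1]
ee_rot: [-0.679, 0.735, -0.0, 0.001]
contact_force: [-0.7, 0.4, -0.6]
gripper_width: 42.0
grasp_force: 0.0
```

```bash
python3 w.py w4
```

```text
9.55 [566.46277994  -1.93212533 180.0609992 ] [[-0.079, -0.997, 0.003], [-0.997, 0.079, 0.001], [-0.001, -0.002, -1.0]] 41.994106162544824
[    0    92   560   328 52591] [608.7240401  184.58181845] [-0.96226092  0.27212849] [-164.82816677 -292.26723512] [235.7868636  386.28268509]
[ 245  126   68  116 4594] [564.92411728 -19.11815111] [0.06250474 0.99804467] [-31.93655471 -42.66136202] [31.90467707 73.60147453]
```

View pics/w4.png

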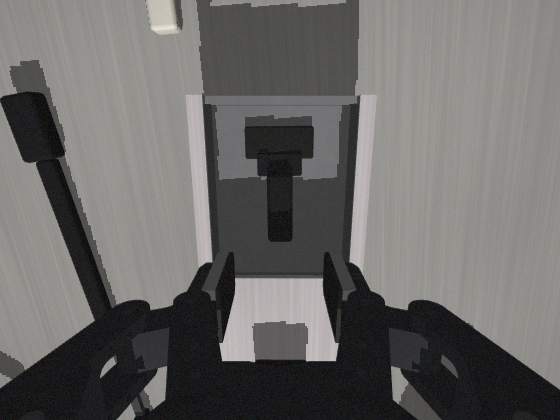

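Wrist view: the scraper lies flat on the well floor at (280,180), clear of the cover edge at row 275. Next I turn by 90° and grip the bar.

Call:
drive_tool:
  deltas:
    - [[0, 0, 0], [0, 0, -8.18]]
    - [[0, 0, 0], [0, 0, -8.18]]
    - [[0, 0, 0], [0, 0, -8.18]]
    - [[0, 0, 0], [0, 0, -8.18]]
    - [[0, 0, 0], [0, 0, -8.18]]
    - [[0, 0, 0], [0, 0, -8.18]]
    - [[0, 0, 0], [0, 0, -8.18]]
    - [[0, 0, 0], [0, 0, -8.18]]
    - [[0, 0, 0], [0, 0, -8.18]]
    - [[0, 0, 0], [0, 0, -8.18]]
    - [[0, 0, 0], [0, 0, -8.18]]

```text
clock: 10.7
position: [565.2, -2.3, 176.8]
ee_rot: [0.999, -0.037, -0.002, 0.0]
contact_force: [0.2, 0.7, -0.3]
gripper_width: 42.2
grasp_force: 0.0
```

Call:
drive_tool:
  deltas:
    - [[0, -4, 0], [0, 0, 0]]
    - [[-0.1, -4, 0], [0, 0, 0]]
    - [[0, -4, 0], [0, 0, 0]]
    - [[0, -3.8, 0], [0, 0, 0]]
    - [[0, 0, 0], [0, 0, 0]]
    - [[0, 0, 0], [0, 0, 0]]
    - [[0, 0, 0], [0, 0, 0]]

```text
clock: 11.4
position: [577.1, 154.5, 177.7]
ee_rot: [0.999, -0.04, -0.001, 0.001]
contact_force: [-0.4, 0.0, -0.3]
gripper_width: 42.2
grasp_force: 0.0
```

```bash
python3 - <<'E'
from h import *
s=arm.read_state();d=get_image('wrist');save(d,'w5')
A=R.from_quat(s['ee_rot']).as_matrix();print(s['position'],A.round(3).tolist())
for p in((578,155.5,93),(578,155.5,63)): print(proj(d,p,s))
k=(d['img'].max(2)<45).astype(np.uint8);n,l,st,c=cv2.connectedComponentsWithStats(k)
for i in range(1,n):
    if st[i,4]>300: print(st[i],c[i])
E
```

```text
[577.10084344 154.52933909 177.65630706] [[0.997, -0.08, -0.002], [-0.08, -0.997, -0.001], [-0.002, 0.001, -1.0]]
(np.float64(276.69498588745853), np.float64(213.10164254123788))
(np.float64(276.79014412047644), np.float64(202.2370411357794))
[ 389  154  120   65 4598] [457.7707699  187.06133101]
[ 518  170   42   42 1155] [541.01385281 186.41818182]
[ 265  174   19   71 1260] [274.4515873 208.9015873]
[506 242  38  27 304] [523.75657895 256.01644737]
[    0   252   560   168 48293] [279.33278115 364.99625204]
```

View pics/w5.png

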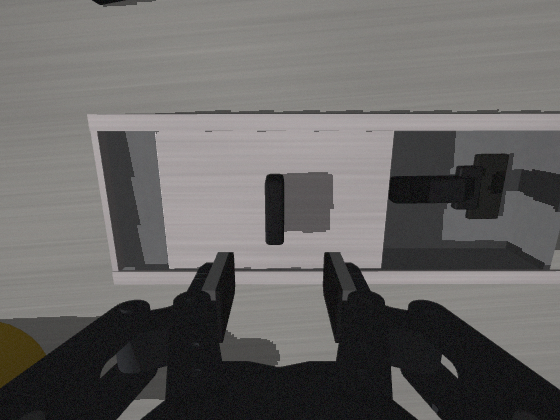

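The bar stands at (274,209), midway between the finger pads to within 1–2 mm. I go down and grip it.

Call:
drive_tool:
  deltas:
    - [[0, -0.1, 2.5], [0, 0, 0]]
    - [[0, 0, 3], [0, 0, 0]]
    - [[0, 0, 2.5], [0, 0, 0]]
    - [[0, 0, 1.5], [0, 0, 0]]
    - [[0, 0, 1], [0, 0, 0]]
    - [[0, 0, 0], [0, 0, 0]]
    - [[0, 0, 0], [0, 0, 0]]
    - [[0, 0, 0], [0, 0, 0]]

```text
clock: 12.25
position: [578.6, 156.6, 75.1]
ee_rot: [0.999, -0.04, 0.001, -0.001]
contact_force: [-0.7, 0.3, -0.6]
gripper_width: 41.9
grasp_force: 0.0
```

Call:
drive_tool:
  deltas:
    - [[0, 0, 0], [0, 0, 0]]
    - [[0, 0, 0], [0, 0, 0]]
    - [[0, 0, 0], [0, 0, 0]]
    - [[0, 0, 0], [0, 0, 0]]
    - [[0, 0, 0], [0, 0, 0]]
    - [[0, 0, 0], [0, 0, 0]]
  claw: 0.8

```text
clock: 12.85
position: [578.2, 156.7, 74.9]
ee_rot: [0.999, -0.039, 0.001, -0.0]
contact_force: [-0.9, 0.2, 6.3]
gripper_width: 12.5
grasp_force: 61.3
```

Call:
drive_tool:
  deltas:
    - [[0, 1, 0], [0, 0, 0]]
    - [[0, 2, 0], [0, 0, 0]]
    - [[0, 2, 0], [0, 0, 0]]
    - [[0, 2, 0], [0, 0, 0]]
    - [[0, 2, 0], [0, 0, 0]]
    - [[0, 2, 0], [0, 0, 0]]
    - [[0, 1.5, 0], [0, 0, 0]]
    - [[0, 1, 0], [0, 0, 0]]
    - [[0, 0, 0], [0, 0, 0]]
    - [[0, 0, 0], [0, 0, 0]]
    - [[0, 0, 0], [0, 0, 0]]

```text
clock: 13.95
position: [567.4, 21.2, 74.9]
ee_rot: [0.999, -0.04, 0.0, 0.0]
contact_force: [-1.9, -1.7, 5.5]
gripper_width: 12.5
grasp_force: 61.4
```

Call:
drive_tool:
  deltas:
    - [[0, 0.6, 0], [0, 0, 0]]
    - [[0, 0.5, 0], [0, 0, 0]]
    - [[0, 0.2, 0], [0, 0, 0]]
    - [[0, 0, 0], [0, 0, 0]]
    - [[0, 0, 0], [0, 0, 0]]

```text
clock: 14.45
position: [566.5, 8.9, 74.9]
ee_rot: [0.999, -0.04, 0.001, 0.0]
contact_force: [-1.9, 0.0, 5.6]
gripper_width: 12.5
grasp_force: 61.4
```

Call:
drive_tool:
  deltas:
    - [[0, 0.2, 0], [0, 0, 0]]
    - [[0, 0, 0], [0, 0, 0]]
    - [[0, 0, 0], [0, 0, 0]]

```text
clock: 14.75
position: [566.4, 7.1, 74.9]
ee_rot: [0.999, -0.039, 0.001, -0.0]
contact_force: [-2.8, 1.7, 5.6]
gripper_width: 12.6
grasp_force: 61.4
```

Call:
drive_tool:
  deltas:
    - [[0, 0.2, 0], [0, 0, 0]]
    - [[0, 0, 0], [0, 0, 0]]
    - [[0, 0, 0], [0, 0, 0]]

```text
clock: 15.05
position: [566.3, 5.9, 74.9]
ee_rot: [0.999, -0.039, 0.001, -0.001]
contact_force: [-2.0, 4.6, 6.6]
gripper_width: 12.5
grasp_force: 61.4
```

Call:
drive_tool:
  deltas:
    - [[0, 0.2, 0], [0, 0, 0]]
    - [[0, 0, 0], [0, 0, 0]]
    - [[0, 0, 0], [0, 0, 0]]

```text
clock: 15.35
position: [566.3, 5.8, 74.9]
ee_rot: [0.999, -0.039, 0.001, -0.002]
contact_force: [-3.6, 11.5, 6.7]
gripper_width: 12.6
grasp_force: 61.5
```

Call:
drive_tool:
  deltas:
    - [[0, 0.2, 0], [0, 0, 0]]
    - [[0, 0, 0], [0, 0, 0]]
    - [[0, 0, 0], [0, 0, 0]]

```text
clock: 15.65
position: [566.3, 5.7, 74.9]
ee_rot: [0.999, -0.039, 0.002, -0.003]
contact_force: [-4.9, 19.6, 7.1]
gripper_width: 12.6
grasp_force: 61.6
```

The cover is at a hard stop: the force rises with no motion, at the predicted shut position. I ease off, release and lift.

Call:
drive_tool:
  deltas:
    - [[0, -0.4, 0], [0, 0, 0]]
    - [[0, 0, 0], [0, 0, 0]]

```text
clock: 15.85
position: [566.2, 5.9, 74.9]
ee_rot: [0.999, -0.039, 0.001, -0.0]
contact_force: [-1.7, 4.0, 7.1]
gripper_width: 12.5
grasp_force: 61.7
```

Call:
drive_tool:
  deltas:
    - [[0, 0, 0], [0, 0, 0]]
    - [[0, 0, 0], [0, 0, 0]]
    - [[0, 0, 0], [0, 0, 0]]
    - [[0, 0, 0], [0, 0, 0]]
    - [[0, 0, -1], [0, 0, 0]]
    - [[0, 0, -3], [0, 0, 0]]
    - [[0, 0, -4], [0, 0, 0]]
    - [[0, 0, -4], [0, 0, 0]]
    - [[0, 0, 0], [0, 0, 0]]
    - [[0, 0, 0], [0, 0, 0]]
  claw: 4.2

```text
clock: 16.85
position: [566.2, 5.0, 195.7]
ee_rot: [0.999, -0.04, 0.002, -0.001]
contact_force: [-0.9, 0.3, 0.3]
gripper_width: 42.1
grasp_force: 0.0
```

```bash
python3 - <<'E'
from h import *
s=arm.read_state();d=get_image('wrist');t=get_image('scene')
A=np.zeros((420,800,3),np.uint8);A[:,:560]=d['img'];A[:240,560:]=cv2.resize(t['img'][170:290,245:365],(240,240));cv2.imwrite('pics/w6.png',A[:,:,::-1])
print(s['position'],s['contact_force'],s['gripper_width'])
E
```

```text
[566.17902169   5.02306704 195.6941315 ] [-0.89266191  0.27500294  0.34787545] 42.10080848670546
```

View pics/w6.png

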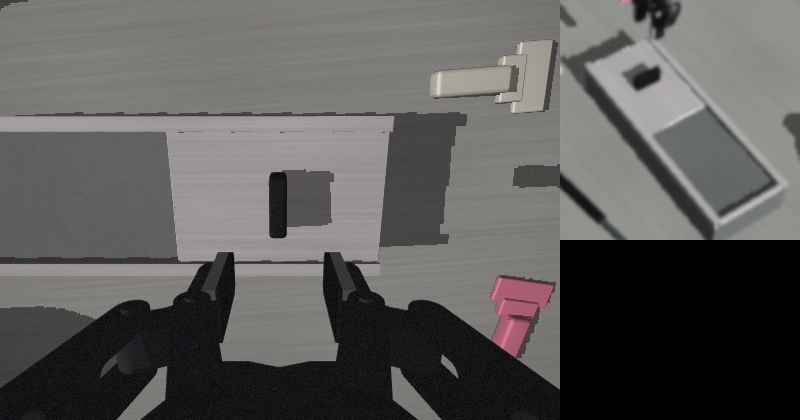

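The cover, with its bar at (278,205), reaches the box's end at column 385, so the well is fully covered. The gripper is clear.

```bash
python3 -c "
from bench import arm
print(arm.job_done())"
```

```text
the job is handed in; nothing more can be done
None
```

The black scraper is in the dry box's well and the cover is slid shut to its hard stop; the jug, funnel and wiper arm were not touched, and the job was handed in at about 17 s (no verdict came back).

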